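Pack the scanning kit back on its mat

TASK

Pack the scanning kit onto its green mat: set the blue case squarely on the grey case, then the orange case squarely on the blue one, edges flush and with all the white latches at the same end; finally nest the loose cup fully home in the cup that stands on the mat. Lower each thing gently until it rests before letting go, do not drop it. The grey case and the standing cup stay where they are on the mat, and everything else on the bench is left alone.

Things in the scene. Friction and masses are not known exactly. Their poses are not given: they have to be found in the camera images.
- board: fixed green mat with yellow end stripes, 330 mm (its x) x 110 mm (its y), 6 mm thick; origin: centre of its underside on the bench. The grey case stands towards its +x end, 70 mm from its middle, the standing cup towards its -x end, 90 mm from its middle
- grey_case: grey closed hard plastic case, 150 mm long (its x) x 64 mm wide (its y) x 50 mm high (its z), about 0.8 kg, plain long sides and a flat lid with no handle on it. A white latch on one short end (the -x end) laps over the lid edge by 16 mm. Origin: centre of the underside. Best gripped across its 64 mm width. It stands on the mat and is the foot of the column
- blue_case: blue closed hard plastic case, 150 mm long (its x) x 64 mm wide (its y) x 45 mm high (its z), about 0.35 kg, plain long sides and a flat lid with no handle on it. A white latch on one short end (the -x end) laps over the lid edge by 16 mm. Origin: centre of the underside. Best gripped across its 64 mm width. It starts on the bench
- orange_case: orange closed hard plastic case, 150 mm long (its x) x 64 mm wide (its y) x 40 mm high (its z), about 0.28 kg, plain long sides and a flat lid with no handle on it. A white latch on one short end (the -x end) laps over the lid edge by 16 mm. Origin: centre of the underside. Best gripped across its 64 mm width. It starts on the bench
- blue_case_latch (a point): the blue case's white latch, mid of its -x end face (75 mm from the case's middle)
- orange_case_latch (a point): the orange case's white latch, mid of its -x end face (75 mm from the case's middle)
- standing_cup: open aluminium cup, 90 mm tall, 64 mm diameter at the rim; a straight collar from 57 mm up, below it a foot tapering from 51 to 35 mm diameter at the base; mouth 59 mm inside, wall 2.5 mm. Origin: centre of the underside, z along its axis. Nested home, the upper cup's collar rests on the lower rim, origins 34 mm apart. This one stands upright on the mat
- loose_cup: open aluminium cup, 90 mm tall, 64 mm diameter at the rim; a straight collar from 57 mm up, below it a foot tapering from 51 to 35 mm diameter at the base; mouth 59 mm inside, wall 2.5 mm. Origin: centre of the underside, z along its axis. Nested home, the upper cup's collar rests on the lower rim, origins 34 mm apart. This one, the same shape, starts upright on the bench
- spray_can: white spray can with a green label, upright, 52 mm diameter, 170 mm tall (bystander); origin at the centre of its underside
- solvent_bottle: clear bottle with a red cap, upright, 68 mm diameter, 190 mm tall (bystander); origin at the centre of its underside
- tape_roll: yellow roll of tape lying flat, a ring of 68 mm outside diameter, 25 mm high (bystander); origin at the centre of its underside
- screwdriver: screwdriver lying flat, 190 mm long (bystander); its x axis runs along it towards the tip
Mind the look-alikes: they are no part of the job. What is shaped like the loose_cup but purple is not meant.

How it is judged:
By the outcome, as a careful person would: the job done as asked, in the order asked, and still so for the second after the job is handed in, with the robot touching nothing.
It also fails if it takes over 67 s, if anything falls off the work surface, if the arm or the gripper's body presses on something with over 40 N, if the wrist force passes 120 N, or if a joint passes its speed limit or range.

ROBOT

A 6-joint arm with a two-finger parallel gripper is mounted at the origin on the work surface. World frame = base frame: x ahead of the robot, y to its left, z up, the work surface at z = 0. Lengths are in m, angles in rad, forces in N, time in s.
With the tool pointing down it reaches from about 0.4 to 0.825 m from the base axis. Payload 7 kg.
Tool frame: the origin (TCP) lies on the centre line of the jaws, within the pads' length; the fingertips stand 19 mm ahead of it and the grasp point (between the pads) is the TCP; z points along the fingers, y is the direction in which the jaws open and shut (so a half turn about z gives the same grasp; the last joint's range is limited). The gripper opens to 88 mm and grips with 3 to 60 N. Pads are 19 mm wide; open, the fingers measure 130 mm over their backs; the gripper's body (78 mm by 193 mm) begins 47 mm behind the grasp point.
Start: joints at [-0.9, 0.359, 0.012, 0, -1.224, -0.288], TCP at [0.252, -0.626, 0.246] pointing down, gripper open.
Joint ranges: [-3.07, 3.07], [-1.43, 2.12], [-1.02, 1.25], [-3.03, 1.67], [-3.05, -0], [-3.03, 3.03]. Speed limits (rad/s): [2.39, 2.39, 3.01, 3.14, 3.14, 3.14].

INTERFACE

Orientations are given as a 3x3 rotation matrix whose columns are the frame's x, y, z axes.
In Python, from rig import bot, eyes, sign_off gives the robot as it stands. The module is installed in compiled form; this text tells all that it offers.
- The arm moves only by the tool jog_arm, never from a script. Its argument "rows" is a list of rows, each an object of numbers: "gripper": the finger opening in m, from 0 to 0.0876; "dx", "dy", "dz": the shift along the tool's x, y, z in m; "wx", "wy", "wz": the turn, a rotation vector about the tool's x, y, z in rad. In form: [{"gripper": .., "dx": .., "dy": .., "dz": .., "wx": .., "wy": .., "wz": ..}, ...]. A call has 1 to 10 rows; each row is the pose to reach, as a shift and turn from the pose commanded when the call began, along the tool's axes at that moment; what a row does not reach only later rows make up. A row lasts 1/8 s, in which the tool goes at most 62.5 mm and 10.7 degrees, less where a joint would pass 70% of its speed; a pose out of reach is approached as far as the arm can. A call with a gripper value outside its range is refused whole. The fingers move at their own pace and stop on an object; "newtons" is the grip in N (left out, the last holds). Time passes only in rows, so rows that repeat a pose let the fingers close. It gives the time, the measured TCP pose, the force and the opening at its end, in the units of the state.
- bot.sense(): the state, without advancing time (a new reading comes with each control period).
- eyes.grab_frame(name): name is "scene" or "top" or "wrist"; returns a dict with "img" (384x512x3 uint8, red, green, blue), "mtx" (3x3 intrinsics, pixels), "k1" (the pictures are not rectified: a ray, as slopes to the right and down, at radius r is drawn at 1 + k1 r^2 times it, then the intrinsics apply), "R" (3x3) and "t" (3): a world point X has camera coordinates R X + t. Camera axes: x right, y down, z forward; pixel columns grow to the right and rows downward; lengths in m; the calibration is good to about 2 mm. A picture is of the moment at which its call begins. There is no depth.
- sign_off(): hands the job in, once; it reports no verdict.
The state is a dict: "clock": time; "qpos": joint angles; "joint_velocities": joint speeds; "joint_efforts": joint torques, N m; "position": TCP position; "tool_rot": TCP orientation; "force": force on the tool from outside, world axes, zero at the start; "ft_torque": the same for the moment, N m; "finger_gap": finger opening in m.
Only numpy, scipy, OpenCV 4.12 (cv2) and the standard library are available. Lean on these libraries where they do the work, as an engineer would, in place of code of your own. Each camera call takes 0.05 s, during which the arm holds its last target. There are 200 camera calls.

## Working session

There is one attempt and no reset: what is moved stays moved. The work goes in short steps, Python scripts to look and compute and a tool call to move; the robot and the scene stay as the last step left them, time stands still between calls to the robot, and variables do not carry over. Pictures are saved under pics/ and viewed, about 8 in all and at most 12, crops included, and the job is handed in when it is done.

Besides the shell and the picture viewer there is one more tool, called after "Emit:" as name(argument=value, ...) on one line, values as JSON. jog_arm: Moves the arm, as the interface text tells. Its arguments: {"type":"object","properties":{"rows":{"type":"array","items":{"type":"object","properties":{"gripper":{"type":"number"},"dx":{"type":"number"},"dy":{"type":"number"},"dz":{"type":"number"},"wx":{"type":"number"},"wy":{"type":"number"},"wz":{"type":"number"}}}},"newtons":{"type":"number"}},"required":["rows"]}

```bash
mkdir -p pics; cat > h.py <<'E'
import numpy as np, cv2
from rig import bot, eyes, sign_off
def grab(n,save=None):
    f=eyes.grab_frame(n)
    if save: cv2.imwrite('pics/'+save,cv2.cvtColor(f['img'],cv2.COLOR_RGB2BGR))
    return f
def ray(f,uv):
    d=cv2.undistortPoints(np.array(uv,float).reshape(-1,1,2),f['mtx'],np.array([f['k1'],0,0,0.])).reshape(-1,2)
    R=np.array(f['R']);t=np.array(f['t'])
    return -R.T@t, np.c_[d,np.ones(len(d))]@R
def onz(f,uv,z):
    c,d=ray(f,uv); return c+d*((z-c[2])/d[:,2])[:,None]
def proj(f,X):
    return cv2.projectPoints(np.array(X,float).reshape(-1,1,3),cv2.Rodrigues(np.array(f['R']))[0],np.array(f['t'],float),np.array(f['mtx']),np.array([f['k1'],0,0,0.]))[0].reshape(-1,2)
E
python3 - <<'E'
from h import *
a=grab('scene');b=grab('top');c=grab('wrist')
im=np.hstack([a['img'],b['img']])
for n,f in(('s0',a),('t0',b),('w0',c)):
    np.savez(n,**{k:np.array(v) for k,v in f.items()})
    print(n,f['k1'],-np.array(f['R']).T@np.array(f['t']),np.array(f['R'])[2])
cv2.imwrite('pics/a.png',cv2.cvtColor(cv2.resize(a['img'],(800,600),interpolation=cv2.INTER_CUBIC),cv2.COLOR_RGB2BGR))
cv2.imwrite('pics/b.png',cv2.cvtColor(cv2.resize(b['img'],(800,600),interpolation=cv2.INTER_CUBIC),cv2.COLOR_RGB2BGR))
s=bot.sense();print(s)
E
```

```text
s0 -0.04531560688389103 [0.85892081 0.43724997 0.90675755] [-0.31557711 -0.43778447 -0.84187638]
t0 -0.13655101471198117 [ 4.26999303e-01 -7.77151121e-04  1.23880903e+00] [ 0.08494693  0.01209076 -0.99631212]
w0 0.006820997250215463 [ 0.17539687 -0.6571929   0.38407722] [ 0.2837416   0.11588787 -0.95187221]
{'clock': 0.15, 'qpos': array([-8.99890932e-01,  3.59263077e-01,  1.12443292e-02, -2.90588725e-04,
       -1.22410870e+00, -2.88119832e-01]), 'joint_velocities': array([ 7.42104874e-04, -3.22841487e-03,  1.21467566e-03,  3.75400997e-04,
        8.83222081e-04,  7.40249086e-05]), 'joint_efforts': array([-8.43662237e-04, -5.83275211e+01,  2.93289918e+01,  7.00111896e+00,
        8.75964324e-03, -1.06027665e-04]), 'position': array([ 0.251975  , -0.62581062,  0.2447942 ]), 'tool_rot': array([[-9.27664718e-01, -3.73413703e-01, -6.13481211e-04],
       [-3.73414189e-01,  9.27663933e-01,  1.21251406e-03],
       [ 1.16335027e-04,  1.35388911e-03, -9.99999077e-01]]), 'force': array([ 0.26638882, -0.16800777, -0.1524068 ]), 'ft_torque': array([-0.03140309,  0.0189827 , -0.00768254]), 'finger_gap': 0.08754577632609747}
```

View pics/b.png

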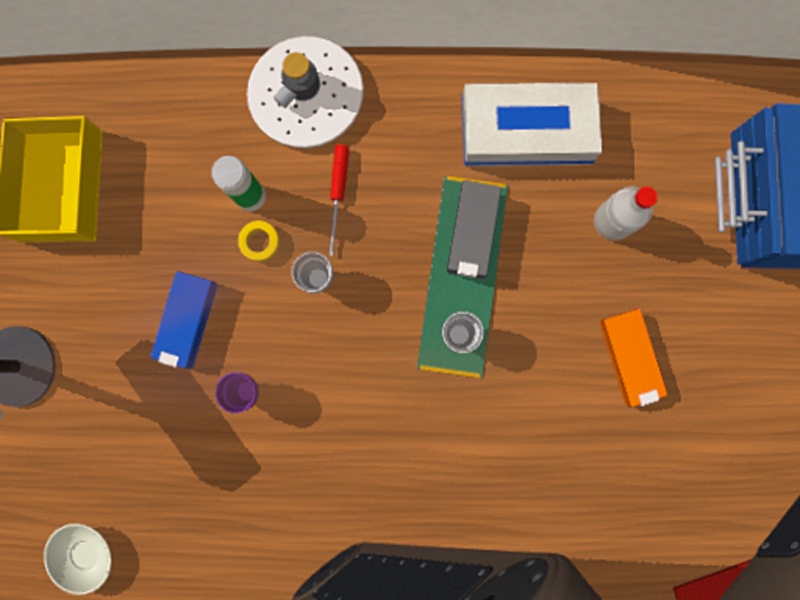

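View pics/a.png

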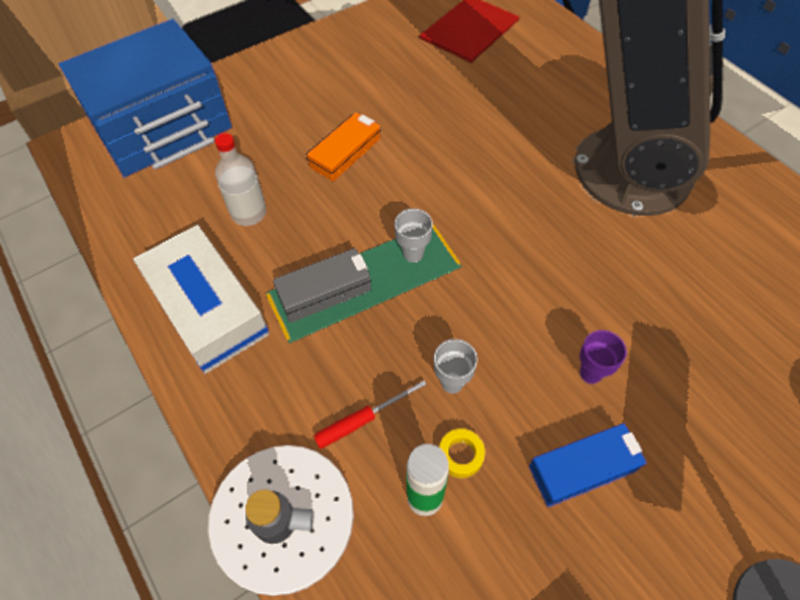

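The top view (800x600 enlargement) shows:
- The mat with the grey case at (475,228), its latch end at (468,268), and the standing cup at (463,332).
- The blue case at (185,320) with its latch at the lower end.
- The orange case at (635,358) with its latch at the lower end.

The cup candidates are the aluminium one at (312,272), the purple one at (237,392) and the cream bowl at (77,558). The aluminium one at (312,272) is the loose cup, because it is metal, off the mat and the same shape as the standing cup.

```bash
cat > m.py <<'E'
from h import *
t=dict(np.load('t0.npz'));s=dict(np.load('s0.npz'))
def quad(f,lo,hi,z,roi,name):
    hsv=cv2.cvtColor(f['img'],cv2.COLOR_RGB2HSV); m=cv2.inRange(hsv,lo,hi)
    k=np.zeros_like(m);x0,y0,x1,y1=roi;k[y0:y1,x0:x1]=m[y0:y1,x0:x1]
    cs=cv2.findContours(k,cv2.RETR_EXTERNAL,cv2.CHAIN_APPROX_NONE)[0];c=max(cs,key=cv2.contourArea)
    P=onz(f,c.reshape(-1,2),z)[:,:2]
    r=cv2.minAreaRect((P*1000).astype(np.float32)); print(name,z,'rect mm',np.round(r[0],1),np.round(r[1],1),round(r[2],1),'px',c.reshape(-1,2).min(0),c.reshape(-1,2).max(0))
if __name__=='__main__':
    I=t['img'];hsv=cv2.cvtColor(I,cv2.COLOR_RGB2HSV)
    for n,(u,v) in dict(blue=(118,200),blueside=(99,215),grey=(302,140),greyside=(285,140),orange=(405,225),mat=(285,190)).items(): print(n,hsv[v,u])
    quad(t,(100,120,60),(130,255,255),.045,(90,160,145,245),'blue')
    quad(t,(5,200,200),(18,255,255),.040,(375,190,435,265),'orange')
    quad(t,(55,60,40),(95,255,255),.006,(255,110,330,245),'mat')
    b=cv2.cvtColor(I,cv2.COLOR_RGB2BGR)
    cr=[cv2.resize(b[y:y+96,x:x+96],(400,300) if 0 else (380,290),interpolation=cv2.INTER_CUBIC) for x,y in((80,160),(170,140),(260,100),(250,165))]
    cr=[cv2.resize(b[y:y+80,x:x+100],(400,300) if 0 else (400,300),interpolation=cv2.INTER_CUBIC) for x,y in((80,165),(150,135),(255,108),(250,172))]
    cv2.imwrite('pics/c.png',np.vstack([np.hstack(cr[:2]),np.hstack(cr[2:])]))
    for n,u in dict(blueL=(108,230),orangeL=(415,254),greyL=(299,172)).items(): print(n,onz(t,[u],.045)[0])
    print('can base,bottle base', onz(t,[(163,130),(393,150)],.0)[:,:2])
E
python3 m.py
```

```text
blue [114 159 175]
blueside [173  76 131]
grey [  0   9 116]
greyside [ 74 127 114]
orange [ 15 255 243]
mat [ 75 124 117]
blue 0.045 rect mm [499.5 367.6] [ 72.8 147.8] 74.3 px [ 97 174] [134 234]
orange 0.04 rect mm [ 444.4 -371.6] [148.4  64. ] 17.3 px [387 198] [426 259]
mat 0.006 rect mm [580.5 -91.2] [108.5 321.3] 82.1 px [267 114] [324 240]
blueL [0.43439058 0.3901304  0.045     ]
orangeL [ 0.37947222 -0.39192555  0.045     ]
greyL [ 0.58617088 -0.09616276  0.045     ]
can base,bottle base [[ 0.70364813  0.26362146]
 [ 0.6536488  -0.35172653]]
```

View pics/c.png

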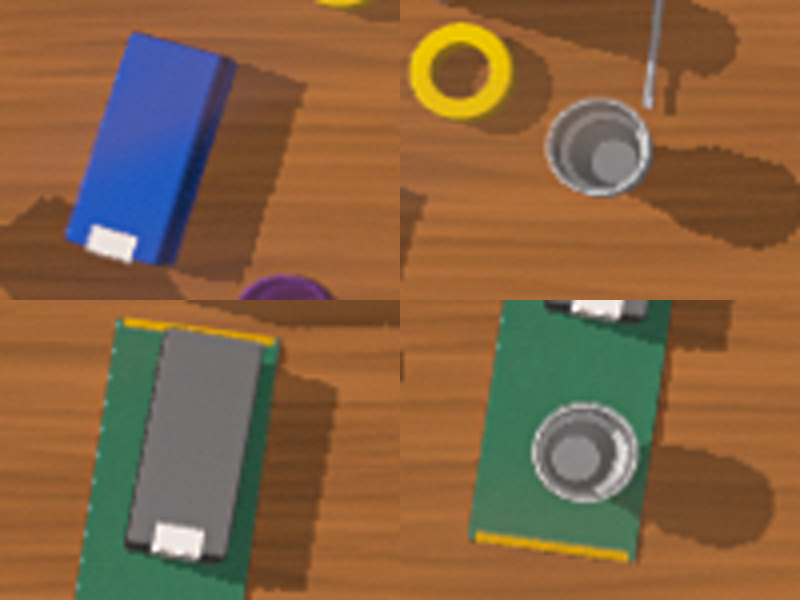

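The four crops show the blue case with its latch low, the loose aluminium cup at about (299,174) in native pixels, the grey case with its latch low, and the standing cup at about (396,212). I'll refine the lid corners and work out the hover moves.

```bash
cat >> h.py <<'E'
def lid(f,px,z,n=''):
    P=onz(f,px,z)[:,:2]; c=P.mean(0)   # order: far-left, far-right, near-right, near-left(latch end = last two)
    ax=(P[0]+P[1]-P[2]-P[3])/2; ay=(P[0]+P[3]-P[1]-P[2])/2
    print(n,'c',np.round(c,4),'L',round(np.hypot(*ax),4),'W',round(np.hypot(*ay),4),'yaw',round(np.degrees(np.arctan2(ax[1],ax[0])),2),'yawW',round(np.degrees(np.arctan2(-ay[0],ay[1])),2)); return c
def go(x,y,z,yaw):
    """rows target from the sensed pose; yaw deg = direction of tool x axis in world mod 180"""
    s=bot.sense();R=s['tool_rot'];p=s['position']
    d=R.T@(np.array([x,y,z])-p)
    cur=np.degrees(np.arctan2(R[1,0],R[0,0])); dy=(yaw-cur+90)%180-90
    a=np.radians(cur+dy);ca,sa=np.cos(a),np.sin(a)
    T=np.array([[ca,sa,0],[sa,-ca,0],[0,0,-1.]])
    w=cv2.Rodrigues(R.T@T)[0].ravel()
    print('go d',np.round(d,4),'w',np.round(w,4),'q6',round(s['qpos'][5],2),'clock',s['clock'])
E
python3 - <<'E'
from h import *
t=dict(np.load('t0.npz'))
f=lambda ox,oy,L:[(ox+u/4-.375,oy+v/3.75-.37) for u,v in L]
b=lid(t,f(80,165,[(132,32),(222,58),(156,263),(66,240)]),.045,'blue')
lid(t,f(255,108,[(166,28),(264,46),(222,258),(128,245)]),.056,'grey')
print('loose',onz(t,f(150,135,[(600,146)]) and [(150+200/4,135+146/3.75)],.09), 'stand',onz(t,[(250+584/4-0-0,172+152/3.75)],.096) )
print('stand2',onz(t,[(250+184/4,172+152/3.75)],.0) if 0 else '', onz(t,[(396-100,212.2)],.096))
go(b[0],b[1],.25,74.3)
E
```

```text
blue c [0.501  0.3723] L 0.1471 W 0.0621 yaw -15.39 yawW -15.19
grey c [ 0.6515 -0.1066] L 0.1495 W 0.0617 yaw -9.96 yawW -9.45
loose [[0.57388434 0.14956302 0.09      ]] stand [[ 0.4821207  -0.32902312  0.096     ]]
stand2  [[ 0.48162151 -0.08484688  0.096     ]]
go d [-0.6037  0.8329 -0.0041] w [ 1.300e-03  5.000e-04 -9.141e-01] q6 -0.29 clock 0.15
```

Emit:
jog_arm(rows=[{"dx":-0.604,"dy":0.833,"dz":-0.004,"wz":0.65},{"dx":-0.604,"dy":0.833,"dz":-0.004,"wz":0.65},{"dx":-0.604,"dy":0.833,"dz":-0.004,"wz":0.65},{"dx":-0.604,"dy":0.833,"dz":-0.004,"wz":0.65},{"dx":-0.604,"dy":0.833,"dz":-0.004,"wz":0.65},{"dx":-0.604,"dy":0.833,"dz":-0.004,"wz":0.65},{"dx":-0.604,"dy":0.833,"dz":-0.004,"wz":0.65},{"dx":-0.604,"dy":0.833,"dz":-0.004,"wz":0.65},{"dx":-0.604,"dy":0.833,"dz":-0.004,"wz":0.65},{"dx":-0.604,"dy":0.833,"dz":-0.004,"wz":0.65}])

```text
invalid input
```

```bash
python3 -c "
from h import *
print(bot.sense()['position'],bot.sense()['qpos']);go(.501,.372,.25,-15.3)"
```

```text
[ 0.251975   -0.62581062  0.2447942 ] [-8.99890932e-01  3.59263077e-01  1.12443292e-02 -2.90588725e-04
 -1.22410870e+00 -2.88119832e-01]
go d [-0.6036  0.8327 -0.0041] w [ 1.300e-03 -6.000e-04  6.497e-01] q6 -0.29 clock 0.15
```

Emit:
jog_arm(rows=[{"gripper":0.087,"dx":-0.604,"dy":0.833,"dz":-0.004,"wx":0,"wy":0,"wz":0.65},{"gripper":0.087,"dx":-0.604,"dy":0.833,"dz":-0.004,"wx":0,"wy":0,"wz":0.65},{"gripper":0.087,"dx":-0.604,"dy":0.833,"dz":-0.004,"wx":0,"wy":0,"wz":0.65},{"gripper":0.087,"dx":-0.604,"dy":0.833,"dz":-0.004,"wx":0,"wy":0,"wz":0.65},{"gripper":0.087,"dx":-0.604,"dy":0.833,"dz":-0.004,"wx":0,"wy":0,"wz":0.65},{"gripper":0.087,"dx":-0.604,"dy":0.833,"dz":-0.004,"wx":0,"wy":0,"wz":0.65},{"gripper":0.087,"dx":-0.604,"dy":0.833,"dz":-0.004,"wx":0,"wy":0,"wz":0.65},{"gripper":0.087,"dx":-0.604,"dy":0.833,"dz":-0.004,"wx":0,"wy":0,"wz":0.65},{"gripper":0.087,"dx":-0.604,"dy":0.833,"dz":-0.004,"wx":0,"wy":0,"wz":0.65},{"gripper":0.087,"dx":-0.604,"dy":0.833,"dz":-0.004,"wx":0,"wy":0,"wz":0.65}], newtons=20)

```text
clock: 1.4
position: [0.4021, -0.0235, 0.2484]
tool_rot: [[-0.965, 0.264, 0.001], [0.264, 0.965, 0.001], [-0.001, 0.001, -1.0]]
force: [2.1, -0.8, 0.6]
finger_gap: 0.0869
```

```bash
python3 -c "
from h import *
print(bot.sense()['position'],bot.sense()['qpos']);go(.501,.372,.25,-15.3)"
```

```text
[ 0.40213745 -0.02346761  0.24844844] [ 4.38005397e-01 -1.16033916e-01 -5.35642732e-01  3.79095318e-05
 -1.14983226e+00 -2.27560663e+00]
go d [ 0.0089  0.4075 -0.0012] w [0.0009 0.0011 0.0002] q6 -2.28 clock 1.4
```

Emit:
jog_arm(rows=[{"gripper":0.087,"dx":0.009,"dy":0.408,"dz":-0.001,"wx":0,"wy":0,"wz":0},{"gripper":0.087,"dx":0.009,"dy":0.408,"dz":-0.001,"wx":0,"wy":0,"wz":0},{"gripper":0.087,"dx":0.009,"dy":0.408,"dz":-0.001,"wx":0,"wy":0,"wz":0},{"gripper":0.087,"dx":0.009,"dy":0.408,"dz":-0.001,"wx":0,"wy":0,"wz":0},{"gripper":0.087,"dx":0.009,"dy":0.408,"dz":-0.001,"wx":0,"wy":0,"wz":0},{"gripper":0.087,"dx":0.009,"dy":0.408,"dz":-0.001,"wx":0,"wy":0,"wz":0},{"gripper":0.087,"dx":0.009,"dy":0.408,"dz":-0.001,"wx":0,"wy":0,"wz":0},{"gripper":0.087,"dx":0.009,"dy":0.408,"dz":-0.001,"wx":0,"wy":0,"wz":0},{"gripper":0.087,"dx":0.009,"dy":0.408,"dz":-0.001,"wx":0,"wy":0,"wz":0}])

```text
clock: 2.52
position: [0.5009, 0.3698, 0.2486]
tool_rot: [[-0.965, 0.264, -0.001], [0.264, 0.965, -0.001], [0.001, -0.001, -1.0]]
force: [-0.0, -0.9, -0.7]
finger_gap: 0.0868
```

```bash
cat >> h.py <<'E'
def snap(name,n='wrist'):
    f=grab(n); np.savez(name,**{k:np.array(v) for k,v in f.items()}); return dict(np.load(name+'.npz'))
def quadpx(f,lo,hi,z,mn=800,br=None):
    """lid region by colour (with white latch hull): min-area rect on plane z"""
    hsv=cv2.cvtColor(f['img'],cv2.COLOR_RGB2HSV); m=cv2.inRange(hsv,lo,hi)
    m=cv2.morphologyEx(m,cv2.MORPH_OPEN,np.ones((3,3)))
    c=max(cv2.findContours(m,cv2.RETR_EXTERNAL,cv2.CHAIN_APPROX_NONE)[0],key=cv2.contourArea)
    h=cv2.convexHull(c); q=cv2.approxPolyDP(h,6,True).reshape(-1,2)
    r=cv2.minAreaRect((onz(f,c.reshape(-1,2),z)[:,:2]*1000).astype(np.float32))
    print('area',cv2.contourArea(c),'quad',q.tolist(),'rect',np.round(r[0],1),np.round(r[1],1),round(r[2],2)); return q
E
python3 - <<'E'
from h import *
f=snap('w1'); go(.501,.372,.25,-15.3)
h=cv2.cvtColor(f['img'],cv2.COLOR_RGB2HSV)
uv=proj(f,[(.501,.372,.045)])[0]; print(uv, h[int(uv[1]),int(uv[0])])
cv2.imwrite('pics/d.png',cv2.cvtColor(f['img'],cv2.COLOR_RGB2BGR))
quadpx(f,(100,100,150),(130,255,255),.045)
E
```

```text
go d [ 0.0006  0.0024 -0.0011] w [-0.0004 -0.0003 -0.0005] q6 -2.79 clock 2.575
[257.99368907 167.25650163] [108 218 233]
area 6580.0 quad [[288, 100], [286, 227], [236, 228], [232, 101]] rect [502.8 374.6] [ 63.  147.1] 74.46
```

View pics/d.png

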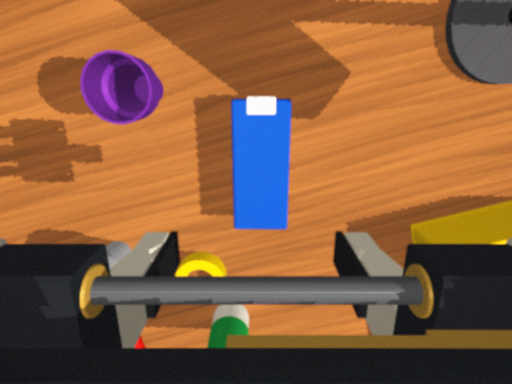

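The wrist view shows the blue lid between (232,100) and (288,228) with its latch towards the top at (261,105). It measures 147x63 mm, which fits the stated size. I'll descend and grip.

Emit:
jog_arm(rows=[{"gripper":0.087,"dx":0,"dy":0.0054,"dz":0.06,"wx":0,"wy":0,"wz":0.003},{"gripper":0.087,"dx":0,"dy":0.0054,"dz":0.12,"wx":0,"wy":0,"wz":0.003},{"gripper":0.087,"dx":0,"dy":0.0054,"dz":0.17,"wx":0,"wy":0,"wz":0.003},{"gripper":0.087,"dx":0,"dy":0.0054,"dz":0.205,"wx":0,"wy":0,"wz":0.003},{"gripper":0.087,"dx":0,"dy":0.0054,"dz":0.221,"wx":0,"wy":0,"wz":0.003},{"gripper":0.087,"dx":0,"dy":0.0054,"dz":0.221,"wx":0,"wy":0,"wz":0.003},{"gripper":0.06,"dx":0,"dy":0.0054,"dz":0.221,"wx":0,"wy":0,"wz":0.003},{"gripper":0.05,"dx":0,"dy":0.0054,"dz":0.221,"wx":0,"wy":0,"wz":0.003},{"gripper":0.05,"dx":0,"dy":0.0054,"dz":0.221,"wx":0,"wy":0,"wz":0.003},{"gripper":0.05,"dx":0,"dy":0.0054,"dz":0.221,"wx":0,"wy":0,"wz":0.003}], newtons=30)

```text
clock: 3.82
position: [0.5028, 0.3755, 0.0292]
tool_rot: [[-0.964, 0.267, 0.001], [0.267, 0.964, 0.0], [-0.0, 0.0, -1.0]]
force: [-1.9, -2.6, 6.2]
finger_gap: 0.0638
```

Emit:
jog_arm(rows=[{"gripper":0.05,"dx":0,"dy":0,"dz":-0.02,"wx":0,"wy":0,"wz":0},{"gripper":0.05,"dx":0,"dy":0,"dz":-0.06,"wx":0,"wy":0,"wz":0},{"gripper":0.05,"dx":0,"dy":0,"dz":-0.12,"wx":0,"wy":0,"wz":0},{"gripper":0.05,"dx":-0.02,"dy":-0.02,"dz":-0.175,"wx":0,"wy":0,"wz":0},{"gripper":0.05,"dx":-0.06,"dy":-0.06,"dz":-0.21,"wx":0,"wy":0,"wz":0},{"gripper":0.05,"dx":-0.1,"dy":-0.105,"dz":-0.221,"wx":0,"wy":0,"wz":-0.05},{"gripper":0.05,"dx":-0.14,"dy":-0.15,"dz":-0.221,"wx":0,"wy":0,"wz":-0.105},{"gripper":0.05,"dx":-0.18,"dy":-0.2,"dz":-0.221,"wx":0,"wy":0,"wz":-0.105},{"gripper":0.05,"dx":-0.22,"dy":-0.25,"dz":-0.221,"wx":0,"wy":0,"wz":-0.105},{"gripper":0.05,"dx":-0.258,"dy":-0.291,"dz":-0.221,"wx":0,"wy":0,"wz":-0.105}])

```text
clock: 5.08
position: [0.6736, 0.0244, 0.2486]
tool_rot: [[-0.986, 0.165, -0.001], [0.165, 0.986, 0.001], [0.001, 0.0, -1.0]]
force: [1.6, 0.3, -3.5]
finger_gap: 0.0637
```

Emit:
jog_arm(rows=[{"gripper":0.05,"dx":0,"dy":0,"dz":0,"wx":0,"wy":0,"wz":0},{"gripper":0.05,"dx":0,"dy":0,"dz":0,"wx":0,"wy":0,"wz":0}])

```text
clock: 5.32
position: [0.6732, 0.0259, 0.2481]
tool_rot: [[-0.986, 0.166, -0.002], [0.166, 0.986, 0.0], [0.002, -0.0, -1.0]]
force: [-0.5, 0.1, -3.1]
finger_gap: 0.0638
```

```bash
python3 - <<'E'
from h import *
f=snap('w2');snap('t2','top'); print(bot.sense()['position'],bot.sense()['finger_gap'],proj(f,[(.6515,-.1066,.056),(.4816,-.085,.096)]))
cv2.imwrite('pics/e.png',cv2.cvtColor(cv2.resize(f['img'],(800,600),interpolation=cv2.INTER_CUBIC),cv2.COLOR_RGB2BGR))
E
```

```text
[0.67310451 0.02721773 0.24880367] 0.06384028031918174 [[132.47162559 170.72565117]
 [ 78.74447174 -26.06972846]]
```

View pics/e.png

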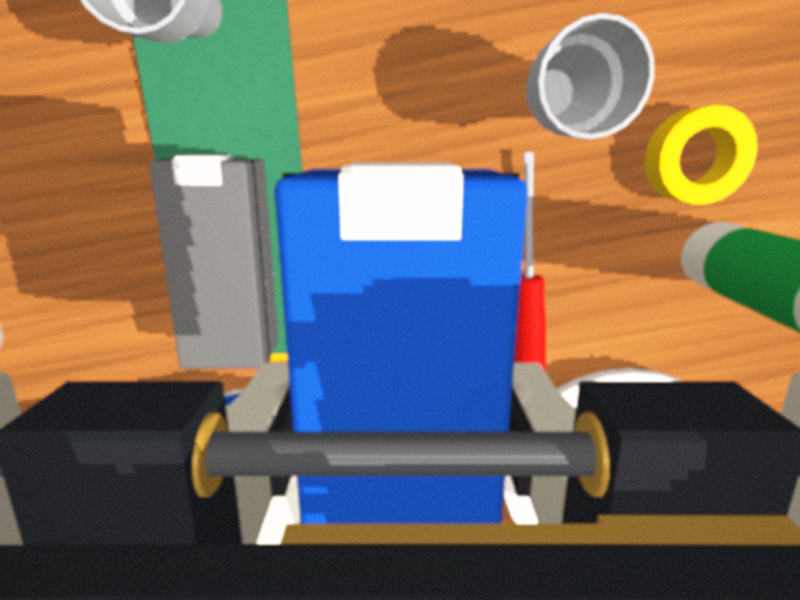

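The grey lid is clear at about (152–266, 158–367), with its latch end at the top and parallel-ish to the held blue case. The loose cup is at (592,77) and the tape at (700,155). I'll enlarge the grey lid to get its corners.

```bash
python3 - <<'E'
from h import *
f=dict(np.load('w2.npz'))
c=f['img'][95:240,85:185]
a=cv2.resize(c,(400,580),interpolation=cv2.INTER_CUBIC)
t=dict(np.load('t2.npz'));d=cv2.resize(t['img'][108:188,275:330],(400,580),interpolation=cv2.INTER_CUBIC)
cv2.imwrite('pics/g.png',cv2.cvtColor(np.hstack([a,d]),cv2.COLOR_RGB2BGR))
E
```

```text
(no output)
```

View pics/g.png

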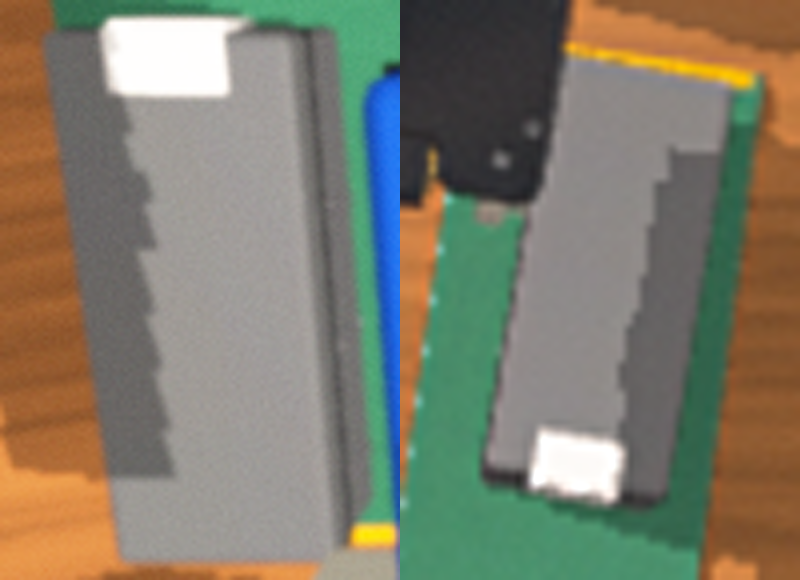

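```bash
python3 - <<'E'
from h import *
f=dict(np.load('w2.npz'));t=dict(np.load('t2.npz'))
w=lambda L:[(85+u/4-.375,95+v/4-.375) for u,v in L]
T=lambda L:[(275+u/7.27-.43,108+v/7.25-.43) for u,v in L]
lid(f,w([(328,556),(120,562),(46,33),(297,33)]),.056,'wrist')
lid(t,T([(165,50),(330,85),(265,490),(87,465)]),.056,'top')
s=bot.sense();p=s['position'];R=s['tool_rot'];z=p[2]-.0292+.045
# held blue latch-end edge mid
e=onz(f,[(278/1.5625,178/1.5625),(526/1.5625,176/1.5625)],z);print('blue latch edge in tool mm',((e-p)@R*1000).round(1))
go(.6515,-.1066,.25,-9.6)
E
```

```text
wrist c [ 0.6543 -0.1051] L 0.1471 W 0.0621 yaw -10.78 yawW -8.59
top c [ 0.6539 -0.1075] L 0.1478 W 0.0606 yaw -9.92 yawW -9.64
blue latch edge in tool mm [[ 73.8 -30.8 -15.8]
 [ 74.2  29.8 -15.7]]
go d [-0.0006 -0.1355 -0.0012] w [ 0.0002 -0.0006  0.0033] q6 -2.06 clock 5.425
```

Emit:
jog_arm(rows=[{"gripper":0.05,"dx":0,"dy":-0.05,"dz":-0.001,"wx":0,"wy":0,"wz":0.01},{"gripper":0.05,"dx":-0.003,"dy":-0.1,"dz":-0.001,"wx":0,"wy":0,"wz":0.01},{"gripper":0.05,"dx":-0.003,"dy":-0.1347,"dz":0.03,"wx":0,"wy":0,"wz":0.01},{"gripper":0.05,"dx":-0.003,"dy":-0.1347,"dz":0.08,"wx":0,"wy":0,"wz":0.01},{"gripper":0.05,"dx":-0.003,"dy":-0.1347,"dz":0.115,"wx":0,"wy":0,"wz":0.01},{"gripper":0.05,"dx":-0.003,"dy":-0.1347,"dz":0.144,"wx":0,"wy":0,"wz":0.01},{"gripper":0.05,"dx":-0.003,"dy":-0.1347,"dz":0.144,"wx":0,"wy":0,"wz":0.01},{"gripper":0.05,"dx":-0.003,"dy":-0.1347,"dz":0.144,"wx":0,"wy":0,"wz":0.01}])

```text
clock: 6.42
position: [0.6554, -0.1062, 0.1066]
tool_rot: [[-0.985, 0.173, 0.002], [0.173, 0.985, -0.0], [-0.002, 0.0, -1.0]]
force: [0.2, 0.3, -2.4]
finger_gap: 0.0639
```

```bash
python3 - <<'E'
from h import *
f=snap('w3');s=snap('s3','scene'); go(.654,-.1062,.0852,-10)
u=proj(s,[(.654,-.106,.05)])[0].round().astype(int);print(u)
def rs(i,w,h):return cv2.resize(i,(w,h),interpolation=cv2.INTER_CUBIC)
c=rs(s['img'][u[1]-55:u[1]+45,u[0]-55:u[0]+45],560,560)
cv2.imwrite('pics/i.png',cv2.cvtColor(c,cv2.COLOR_RGB2BGR))
E
```

```text
go d [0.0017 0.0001 0.0219] w [0.0006 0.003  0.0003] q6 -1.88 clock 6.525
[205 178]
```

View pics/i.png

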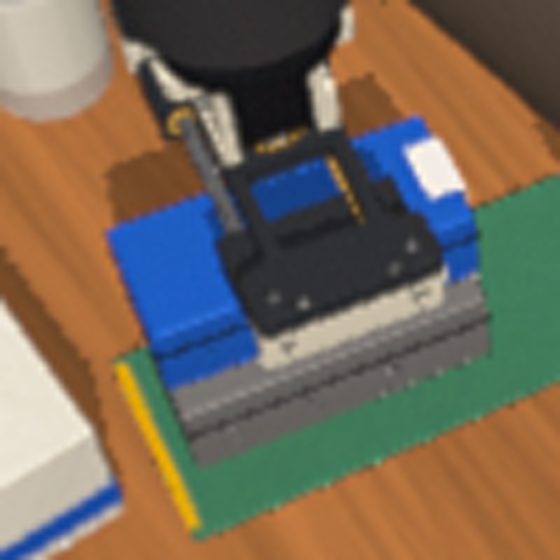

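The scene crop shows the blue case hovering just above the grey one and lined up with it, both latches at the same end. Next I'll lower until contact.

Emit:
jog_arm(rows=[{"gripper":0.05,"dx":0.0015,"dy":0,"dz":0.008,"wx":0,"wy":0.003,"wz":0},{"gripper":0.05,"dx":0.0015,"dy":0,"dz":0.014,"wx":0,"wy":0.003,"wz":0},{"gripper":0.05,"dx":0.0015,"dy":0,"dz":0.018,"wx":0,"wy":0.003,"wz":0},{"gripper":0.05,"dx":0.0015,"dy":0,"dz":0.018,"wx":0,"wy":0.003,"wz":0},{"gripper":0.05,"dx":0.0015,"dy":0,"dz":0.018,"wx":0,"wy":0.003,"wz":0},{"gripper":0.05,"dx":0.0015,"dy":0,"dz":0.018,"wx":0,"wy":0.003,"wz":0}])

```text
clock: 7.28
position: [0.6531, -0.1069, 0.0873]
tool_rot: [[-0.985, 0.174, -0.003], [0.174, 0.985, 0.001], [0.003, 0.0, -1.0]]
force: [0.1, -0.4, -2.8]
finger_gap: 0.0642
```

Emit:
jog_arm(rows=[{"gripper":0.05,"dx":0,"dy":0,"dz":0.001,"wx":0,"wy":0,"wz":0},{"gripper":0.05,"dx":0,"dy":0,"dz":0.002,"wx":0,"wy":0,"wz":0},{"gripper":0.05,"dx":0,"dy":0,"dz":0.002,"wx":0,"wy":0,"wz":0}])

```text
clock: 7.65
position: [0.653, -0.1068, 0.0853]
tool_rot: [[-0.985, 0.174, -0.003], [0.174, 0.985, 0.0], [0.003, -0.0, -1.0]]
force: [-2.3, 0.6, 0.2]
finger_gap: 0.0637
```

Emit:
jog_arm(rows=[{"gripper":0.05,"dx":0.0,"dy":0,"dz":0.0005,"wx":0,"wy":-0.002,"wz":0},{"gripper":0.05,"dx":0.0,"dy":0,"dz":0.0005,"wx":0,"wy":-0.002,"wz":0},{"gripper":0.07,"dx":0,"dy":0,"dz":0.0005,"wx":0,"wy":-0.002,"wz":0},{"gripper":0.087,"dx":0,"dy":0,"dz":0.0005,"wx":0,"wy":-0.002,"wz":0},{"gripper":0.087,"dx":0,"dy":0,"dz":0.0005,"wx":0,"wy":-0.002,"wz":0},{"gripper":0.087,"dx":0,"dy":0,"dz":-0.02,"wx":0,"wy":0,"wz":0},{"gripper":0.087,"dx":0,"dy":0,"dz":-0.07,"wx":0,"wy":0,"wz":0},{"gripper":0.087,"dx":0,"dy":0,"dz":-0.12,"wx":0,"wy":0,"wz":0},{"gripper":0.087,"dx":0,"dy":0,"dz":-0.163,"wx":0,"wy":0,"wz":0},{"gripper":0.087,"dx":0,"dy":0,"dz":-0.163,"wx":0,"wy":0,"wz":0}])

```text
clock: 8.9
position: [0.6554, -0.1071, 0.2527]
tool_rot: [[-0.985, 0.174, 0.005], [0.174, 0.985, 0.0], [-0.005, 0.001, -1.0]]
force: [0.3, -0.4, 0.6]
finger_gap: 0.0868
```

```bash
python3 - <<'E'
from h import *
f=snap('w4');s=snap('s4','scene')
quadpx(f,(100,100,100),(130,255,255),.101)
go(.4444,-.3716,.25,17.3)
i=s['img'][130:225,155:255];a=cv2.resize(i,(600,570),interpolation=cv2.INTER_CUBIC)
cv2.imwrite('pics/j.png',cv2.cvtColor(a,cv2.COLOR_RGB2BGR))
E
```

```text
area 9603.5 quad [[289, 96], [285, 245], [180, 264], [221, 97]] rect [ 659.  -132.1] [111.9 169.7] 80.0
go d [ 0.1596 -0.2972 -0.0017] w [ 0.0012 -0.0021 -0.4773] q6 -1.88 clock 9.0
```

View pics/j.png

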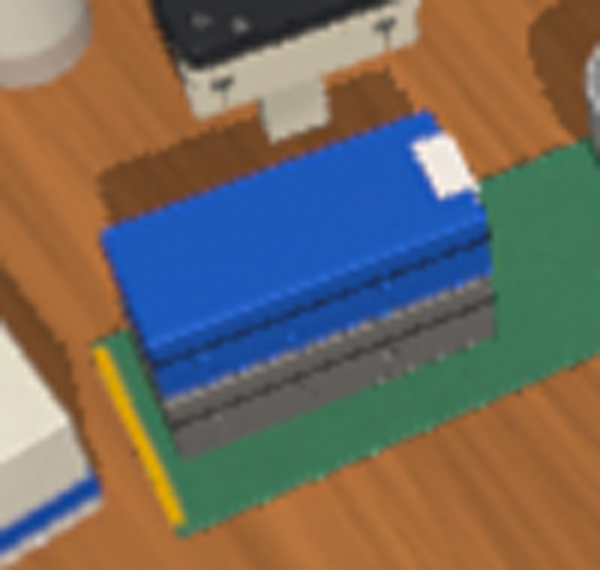

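The blue case sits flush on the grey one, with edges at about (155,360)/(165,400) and (487,240)/(490,290) continuing straight down and the latches at the same end. Next is the orange case.

Emit:
jog_arm(rows=[{"gripper":0.087,"dx":0.16,"dy":-0.297,"dz":-0.002,"wx":0.001,"wy":-0.002,"wz":-0.477},{"gripper":0.087,"dx":0.16,"dy":-0.297,"dz":-0.002,"wx":0.001,"wy":-0.002,"wz":-0.477},{"gripper":0.087,"dx":0.16,"dy":-0.297,"dz":-0.002,"wx":0.001,"wy":-0.002,"wz":-0.477},{"gripper":0.087,"dx":0.16,"dy":-0.297,"dz":-0.002,"wx":0.001,"wy":-0.002,"wz":-0.477},{"gripper":0.087,"dx":0.16,"dy":-0.297,"dz":-0.002,"wx":0.001,"wy":-0.002,"wz":-0.477},{"gripper":0.087,"dx":0.16,"dy":-0.297,"dz":-0.002,"wx":0.001,"wy":-0.002,"wz":-0.477},{"gripper":0.087,"dx":0.16,"dy":-0.297,"dz":-0.002,"wx":0.001,"wy":-0.002,"wz":-0.477},{"gripper":0.087,"dx":0.16,"dy":-0.297,"dz":-0.002,"wx":0.001,"wy":-0.002,"wz":-0.477},{"gripper":0.087,"dx":0.16,"dy":-0.297,"dz":-0.002,"wx":0.001,"wy":-0.002,"wz":-0.477}])

```text
clock: 10.12
position: [0.4447, -0.3707, 0.25]
tool_rot: [[-0.954, -0.298, -0.002], [-0.298, 0.954, 0.0], [0.001, 0.001, -1.0]]
force: [0.0, 0.5, 0.6]
finger_gap: 0.0866
```

```bash
python3 - <<'E'
from h import *
g=dict(np.load('w4.npz')); c=onz(g,[(221,97),(289,96),(285,245)],.101)[:,:2]; m=(c[0]+c[1])/2; ax=c[2]-c[1]; print('blue near edge mid',m,np.degrees(np.arctan2(ax[1],ax[0])),np.hypot(*ax),np.hypot(*(c[0]-c[1])),'centre',m+ax/2)
f=snap('w5'); print(bot.sense()['position']); q=quadpx(f,(5,180,190),(18,255,255),.04)
cv2.imwrite('pics/k.png',cv2.cvtColor(f['img'],cv2.COLOR_RGB2BGR))
go(.4444,-.3716,.024,17.3)
E
```

```text
blue near edge mid [ 0.57989335 -0.09445796] -9.71321144737244 0.14740471999851404 0.06035516136873336 centre [ 0.65253916 -0.10689278]
[ 0.44470158 -0.37070846  0.25010379]
area 6790.5 quad [[286, 100], [282, 226], [229, 228], [226, 101]] rect [ 446.2 -371.3] [150.6  68.3] 17.38
go d [ 2.000e-04 -9.000e-04  2.261e-01] w [ 0.0004 -0.0014  0.0012] q6 -0.91 clock 10.175
```

Emit:
jog_arm(rows=[{"gripper":0.087,"dx":-0.001,"dy":-0.0005,"dz":0.06,"wx":0,"wy":-0.001,"wz":0},{"gripper":0.087,"dx":-0.001,"dy":-0.0005,"dz":0.12,"wx":0,"wy":-0.001,"wz":0},{"gripper":0.087,"dx":-0.001,"dy":-0.0005,"dz":0.175,"wx":0,"wy":-0.001,"wz":0},{"gripper":0.087,"dx":-0.001,"dy":-0.0005,"dz":0.208,"wx":0,"wy":-0.001,"wz":0},{"gripper":0.087,"dx":-0.001,"dy":-0.0005,"dz":0.224,"wx":0,"wy":-0.001,"wz":0},{"gripper":0.087,"dx":-0.001,"dy":-0.0005,"dz":0.224,"wx":0,"wy":-0.001,"wz":0},{"gripper":0.06,"dx":-0.001,"dy":-0.0005,"dz":0.224,"wx":0,"wy":-0.001,"wz":0},{"gripper":0.05,"dx":-0.001,"dy":-0.0005,"dz":0.224,"wx":0,"wy":-0.001,"wz":0},{"gripper":0.05,"dx":-0.001,"dy":-0.0005,"dz":0.224,"wx":0,"wy":-0.001,"wz":0},{"gripper":0.05,"dx":-0.001,"dy":-0.0005,"dz":0.224,"wx":0,"wy":-0.001,"wz":0}])

```text
clock: 11.42
position: [0.4456, -0.372, 0.0277]
tool_rot: [[-0.955, -0.297, 0.002], [-0.297, 0.955, -0.001], [-0.001, -0.001, -1.0]]
force: [-1.1, 1.8, 7.3]
finger_gap: 0.064
```

Emit:
jog_arm(rows=[{"gripper":0.05,"dx":0,"dy":0,"dz":-0.02,"wx":0,"wy":0,"wz":0},{"gripper":0.05,"dx":0,"dy":0,"dz":-0.06,"wx":0,"wy":0,"wz":0},{"gripper":0.05,"dx":0,"dy":0,"dz":-0.12,"wx":0,"wy":0,"wz":0},{"gripper":0.05,"dx":0,"dy":0,"dz":-0.17,"wx":0,"wy":0,"wz":0},{"gripper":0.05,"dx":0,"dy":0,"dz":-0.21,"wx":0,"wy":0,"wz":0},{"gripper":0.05,"dx":0,"dy":0,"dz":-0.224,"wx":0,"wy":0,"wz":0},{"gripper":0.05,"dx":0,"dy":0,"dz":-0.224,"wx":0,"wy":0,"wz":0},{"gripper":0.05,"dx":0,"dy":0,"dz":-0.224,"wx":0,"wy":0,"wz":0}])

```text
clock: 12.42
position: [0.4442, -0.3712, 0.2485]
tool_rot: [[-0.955, -0.297, -0.003], [-0.297, 0.955, 0.002], [0.002, 0.002, -1.0]]
force: [-0.3, -0.7, -3.6]
finger_gap: 0.0639
```

```bash
python3 - <<'E'
from h import *
f=snap('w6'); s=bot.sense();p=s['position'];R=s['tool_rot'];z=p[2]-.0268+.04
hsv=cv2.cvtColor(f['img'],cv2.COLOR_RGB2HSV); m=cv2.inRange(hsv,(5,220,120),(18,255,255)); m[:80]=0
m=cv2.morphologyEx(m,cv2.MORPH_OPEN,np.ones((5,5)))
c=max(cv2.findContours(m,cv2.RETR_EXTERNAL,cv2.CHAIN_APPROX_NONE)[0],key=cv2.contourArea).reshape(-1,2)
print('ext',c.min(0),c.max(0))
P=(onz(f,c,z)-p)@R*1000; print('tool-frame x max, y range',np.percentile(P[:,0],[97,99,100]),P[:,1].min(),P[:,1].max())
cv2.imwrite('pics/l.png',cv2.cvtColor(f['img'],cv2.COLOR_RGB2BGR))
go(.6525,-.1069,.25,-9.8)
E
```

```text
ext [178 108] [333 275]
tool-frame x max, y range [75.34962077 76.10604588 76.10636075] -31.31869468935398 31.012343719247802
go d [-0.2774  0.1906 -0.0018] w [ 0.0018 -0.0029  0.4726] q6 -0.91 clock 12.475
```

View pics/l.png

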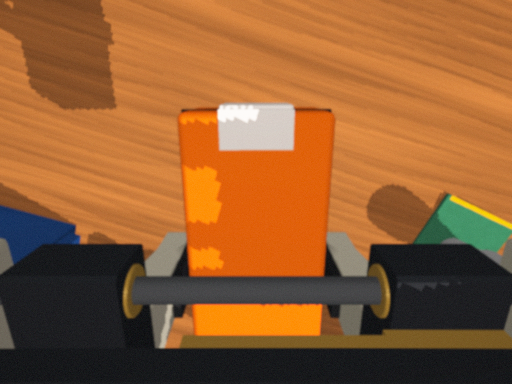

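The orange case is held, with its latch at (256,127) towards the base and its front edge at about row 111. That puts it centred along its length to about 1 mm. I'll carry it over the stack.

Emit:
jog_arm(rows=[{"gripper":0.05,"dx":-0.04,"dy":0.027,"dz":-0.002,"wx":0,"wy":-0.003,"wz":0.06},{"gripper":0.05,"dx":-0.08,"dy":0.055,"dz":-0.002,"wx":0,"wy":-0.003,"wz":0.13},{"gripper":0.05,"dx":-0.12,"dy":0.082,"dz":-0.002,"wx":0,"wy":-0.003,"wz":0.2},{"gripper":0.05,"dx":-0.165,"dy":0.113,"dz":-0.002,"wx":0,"wy":-0.003,"wz":0.28},{"gripper":0.05,"dx":-0.21,"dy":0.144,"dz":-0.002,"wx":0,"wy":-0.003,"wz":0.36},{"gripper":0.05,"dx":-0.25,"dy":0.172,"dz":-0.002,"wx":0,"wy":-0.003,"wz":0.43},{"gripper":0.05,"dx":-0.2775,"dy":0.1905,"dz":0.02,"wx":0,"wy":-0.003,"wz":0.473},{"gripper":0.05,"dx":-0.2775,"dy":0.1905,"dz":0.06,"wx":0,"wy":-0.003,"wz":0.473},{"gripper":0.05,"dx":-0.2775,"dy":0.1905,"dz":0.1,"wx":0,"wy":-0.003,"wz":0.473},{"gripper":0.05,"dx":-0.2775,"dy":0.1905,"dz":0.1,"wx":0,"wy":-0.003,"wz":0.473}])

```text
clock: 13.72
position: [0.6504, -0.1073, 0.1454]
tool_rot: [[-0.985, 0.171, -0.007], [0.171, 0.985, -0.0], [0.006, -0.001, -1.0]]
force: [-0.7, -0.6, -1.6]
finger_gap: 0.0641
```

Emit:
jog_arm(rows=[{"gripper":0.05,"dx":0,"dy":0,"dz":0,"wx":0,"wy":0,"wz":0},{"gripper":0.05,"dx":0,"dy":0,"dz":0,"wx":0,"wy":0,"wz":0}])

```text
clock: 13.98
position: [0.6544, -0.1075, 0.1525]
tool_rot: [[-0.985, 0.17, 0.006], [0.17, 0.985, 0.0], [-0.006, 0.001, -1.0]]
force: [0.4, -0.1, -2.1]
finger_gap: 0.0638
```

```bash
python3 - <<'E'
from h import *
s=snap('s7','scene'); print(bot.sense()['position'],bot.sense()['force']);go(.653,-.107,.1278,-9.8)
i=s['img'][110:215,150:255];a=cv2.resize(i,(590,590),interpolation=cv2.INTER_CUBIC)
cv2.imwrite('pics/m.png',cv2.cvtColor(a,cv2.COLOR_RGB2BGR))
E
```

```text
[ 0.65430926 -0.1075105   0.15246309] [ 0.63984765 -0.53130865 -2.559394  ]
go d [0.0015 0.0002 0.0247] w [ 0.0012  0.0059 -0.0002] q6 -1.87 clock 14.025
```

Emit:
jog_arm(rows=[{"gripper":0.05,"dx":0,"dy":0,"dz":0.005,"wx":0,"wy":0,"wz":0},{"gripper":0.05,"dx":0,"dy":0,"dz":0.01,"wx":0,"wy":0,"wz":0},{"gripper":0.05,"dx":0,"dy":0,"dz":0.014,"wx":0,"wy":0,"wz":0},{"gripper":0.05,"dx":0,"dy":0,"dz":0.016,"wx":0,"wy":0,"wz":0},{"gripper":0.05,"dx":0,"dy":0,"dz":0.016,"wx":0,"wy":0,"wz":0},{"gripper":0.05,"dx":0,"dy":0,"dz":0.016,"wx":0,"wy":0,"wz":0},{"gripper":0.05,"dx":0,"dy":0,"dz":0.016,"wx":0,"wy":0,"wz":0},{"gripper":0.05,"dx":0,"dy":0,"dz":0.016,"wx":0,"wy":0,"wz":0}])

```text
clock: 15.02
position: [0.6535, -0.1073, 0.1346]
tool_rot: [[-0.985, 0.17, 0.003], [0.17, 0.985, 0.0], [-0.003, 0.001, -1.0]]
force: [-0.8, 0.6, -2.8]
finger_gap: 0.064
```

```bash
python3 - <<'E'
from h import *
print(bot.sense()['position'],bot.sense()['force']);go(.653,-.107,.1278,-9.8)
s=snap('s8','scene')
print(bot.sense()['position'],bot.sense()['force']);go(.653,-.107,.1278,-9.8)
E
```

```text
[ 0.65345136 -0.10734652  0.13463122] [-0.84359597  0.60181551 -2.76243731]
go d [0.0005 0.0003 0.0068] w [ 0.0007  0.0031 -0.0001] q6 -1.87 clock 15.025
[ 0.65344445 -0.10738359  0.1346327 ] [-0.7846955   0.09137888 -3.06698707]
go d [0.0005 0.0003 0.0068] w [ 0.0007  0.0031 -0.0001] q6 -1.87 clock 15.075
```

Position and yaw are steady and within 0.5 mm of the target. I'll lower to contact.

Emit:
jog_arm(rows=[{"gripper":0.05,"dx":0.0003,"dy":0.0003,"dz":0.002,"wx":0,"wy":0.002,"wz":0},{"gripper":0.05,"dx":0.0003,"dy":0.0003,"dz":0.004,"wx":0,"wy":0.002,"wz":0},{"gripper":0.05,"dx":0.0003,"dy":0.0003,"dz":0.005,"wx":0,"wy":0.002,"wz":0},{"gripper":0.05,"dx":0.0003,"dy":0.0003,"dz":0.0055,"wx":0,"wy":0.002,"wz":0},{"gripper":0.05,"dx":0.0003,"dy":0.0003,"dz":0.0055,"wx":0,"wy":0.002,"wz":0}])

```text
clock: 15.7
position: [0.6532, -0.107, 0.129]
tool_rot: [[-0.985, 0.17, 0.001], [0.17, 0.985, 0.0], [-0.001, 0.001, -1.0]]
force: [-0.7, 0.1, -1.7]
finger_gap: 0.0638
```

Emit:
jog_arm(rows=[{"gripper":0.05,"dx":0,"dy":0,"dz":0.0008,"wx":0,"wy":0,"wz":0},{"gripper":0.05,"dx":0,"dy":0,"dz":0.0015,"wx":0,"wy":0,"wz":0},{"gripper":0.05,"dx":0,"dy":0,"dz":0.0015,"wx":0,"wy":0,"wz":0}])

```text
clock: 16.08
position: [0.6533, -0.107, 0.1287]
tool_rot: [[-0.985, 0.17, 0.002], [0.17, 0.985, 0.0], [-0.002, 0.001, -1.0]]
force: [-3.6, 2.3, 6.0]
finger_gap: 0.0637
```

Emit:
jog_arm(rows=[{"gripper":0.05,"dx":0,"dy":0,"dz":-0.0007,"wx":0,"wy":0,"wz":0},{"gripper":0.07,"dx":0,"dy":0,"dz":-0.0007,"wx":0,"wy":0,"wz":0},{"gripper":0.087,"dx":0,"dy":0,"dz":-0.0007,"wx":0,"wy":0,"wz":0},{"gripper":0.087,"dx":0,"dy":0,"dz":-0.0007,"wx":0,"wy":0,"wz":0},{"gripper":0.087,"dx":0,"dy":0,"dz":-0.02,"wx":0,"wy":0,"wz":0},{"gripper":0.087,"dx":0,"dy":0,"dz":-0.06,"wx":0,"wy":0,"wz":0},{"gripper":0.087,"dx":0,"dy":0,"dz":-0.1,"wx":0,"wy":0,"wz":0},{"gripper":0.087,"dx":0,"dy":0,"dz":-0.13,"wx":0,"wy":0,"wz":0},{"gripper":0.087,"dx":0,"dy":0,"dz":-0.13,"wx":0,"wy":0,"wz":0}])

```text
clock: 17.2
position: [0.6544, -0.1072, 0.2607]
tool_rot: [[-0.985, 0.17, 0.006], [0.17, 0.985, 0.0], [-0.006, 0.002, -1.0]]
force: [0.5, 0.1, -0.6]
finger_gap: 0.0868
```

```bash
python3 - <<'E'
from h import *
f=snap('w9'); q=quadpx(f,(5,215,140),(18,255,255),.141)
s=snap('s9','scene')
i=s['img'][110:215,150:255];a=cv2.resize(i,(590,590),interpolation=cv2.INTER_CUBIC)
cv2.imwrite('pics/n.png',cv2.cvtColor(a,cv2.COLOR_RGB2BGR))
go(.574,.150,.25,-9.8)
E
```

```text
area 10803.5 quad [[293, 99], [289, 261], [227, 262], [217, 101]] rect [ 652.2 -106.8] [ 63.  147.9] 80.63
go d [0.1215 0.2398 0.0074] w [ 0.0011  0.0009 -0.0003] q6 -1.87 clock 17.3
```

View pics/n.png

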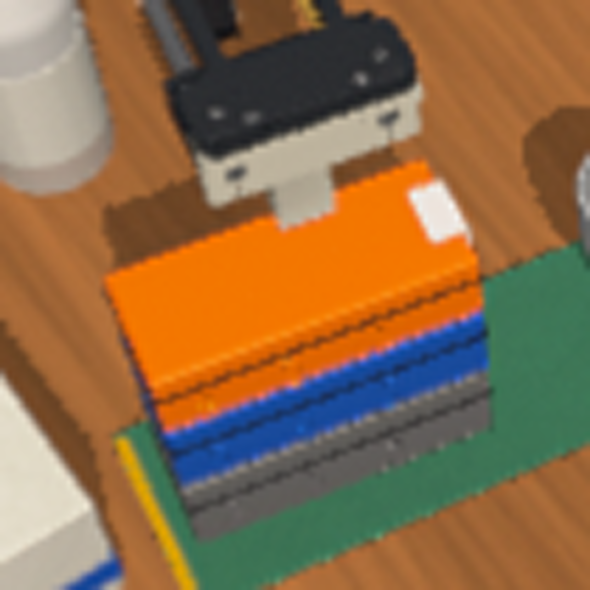

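The three cases are stacked flush with all latches at the same right end. The orange lid measures (0.652,-0.107) with yaw -9.4°, against (0.6525,-0.107) with yaw -9.7° for blue. Now I'll hover over the loose cup.

Emit:
jog_arm(rows=[{"gripper":0.087,"dx":0.025,"dy":0.05,"dz":0.0,"wx":0,"wy":0,"wz":0},{"gripper":0.087,"dx":0.05,"dy":0.1,"dz":0.0,"wx":0,"wy":0,"wz":0},{"gripper":0.087,"dx":0.075,"dy":0.15,"dz":0.004,"wx":0,"wy":0,"wz":0},{"gripper":0.087,"dx":0.1,"dy":0.2,"dz":0.007,"wx":0,"wy":0,"wz":0},{"gripper":0.087,"dx":0.115,"dy":0.225,"dz":0.007,"wx":0,"wy":0,"wz":0},{"gripper":0.087,"dx":0.121,"dy":0.24,"dz":0.007,"wx":0,"wy":0,"wz":0},{"gripper":0.087,"dx":0.121,"dy":0.24,"dz":0.007,"wx":0,"wy":0,"wz":0},{"gripper":0.087,"dx":0.121,"dy":0.24,"dz":0.007,"wx":0,"wy":0,"wz":0}])

```text
clock: 18.3
position: [0.5749, 0.1493, 0.2501]
tool_rot: [[-0.985, 0.171, 0.0], [0.171, 0.985, -0.0], [-0.0, -0.0, -1.0]]
force: [-0.3, 0.0, -0.2]
finger_gap: 0.0867
```

```bash
python3 - <<'E'
from h import *
f=snap('w10'); g=f['img']
P=lambda c,z:np.c_[c[0]+.032*np.cos(a),c[1]+.032*np.sin(a),np.full(60,z)]
a=np.linspace(0,2*np.pi,60)
pts=proj(f,P((.574,.150),.09)); x0,y0=pts.min(0)-25;x1,y1=pts.max(0)+25; print(x0,y0,x1,y1)
x0,y0,x1,y1=[int(max(0,v)) for v in(x0,y0,x1,y1)]
b=cv2.cvtColor(g,cv2.COLOR_RGB2BGR)
t=dict(np.load('t0.npz'))
def big(i,x0,y0,x1,y1,k): return cv2.resize(i[y0:y1,x0:x1],None,fx=k,fy=k,interpolation=cv2.INTER_CUBIC)
A=big(b,x0,y0,x1,y1,4)
pt=proj(t,P((.4816,-.085),.096)); u0,v0=(pt.min(0)-10).astype(int);u1,v1=(pt.max(0)+10).astype(int)
B=big(cv2.cvtColor(t['img'],cv2.COLOR_RGB2BGR),u0,v0,u1,v1,8)
H=max(A.shape[0],B.shape[0]);pad=lambda i:cv2.copyMakeBorder(i,0,H-i.shape[0],0,0,cv2.BORDER_CONSTANT)
o=np.hstack([pad(A),pad(B)]);cv2.imwrite('pics/o.png',o);print(o.shape,A.shape,(x0,y0),(u0,v0))
go(.574,.150,.25,-9.8)
E
```

```text
199.18775395669547 119.64135563273709 313.8530658897848 232.14565432884885
(452, 832, 3) (452, 456, 3) (199, 119) (np.int64(272), np.int64(188))
go d [0.001  0.0008 0.0002] w [ 0.0001  0.0005 -0.0011] q6 -2.33 clock 18.35
```

View pics/o.png

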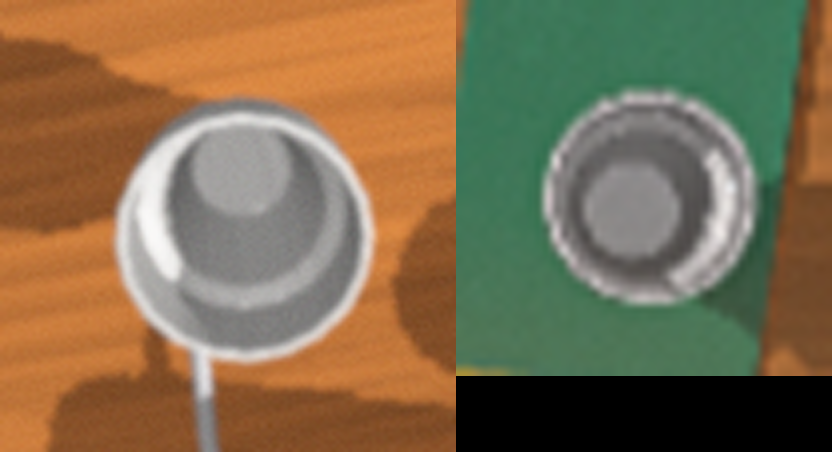

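The left crop is the wrist view of the loose aluminium cup, with its rim centred at crop (245,235), i.e. native (260,177). The screwdriver tip just touches the view below it. The right crop is the standing cup on the mat, with its rim centred at native (296,212) in the top view.

```bash
python3 - <<'E'
from h import *
f=dict(np.load('w10.npz'));t=dict(np.load('t0.npz'))
w=onz(f,[(199+u/4-.375,119+v/4-.375) for u,v in((245.5,235),(117,235),(374,235),(245,109),(245,362))],.09)
print(w[0],np.hypot(*(w[1]-w[2])[:2]),np.hypot(*(w[3]-w[4])[:2]),(w[3]+w[4])/2)
print('stand top',onz(t,[(272+194.5/8-.44,188+196.5/8-.44)],.096))
go(w[0][0],w[0][1],.078,-9.8)
E
```

```text
[0.57506617 0.15330574 0.09      ] 0.06359367976420288 0.06494673093470786 [0.5762023  0.15298794 0.09      ]
stand top [[ 0.48180656 -0.08453879  0.096     ]]
go d [0.0006 0.0042 0.1722] w [ 0.0001  0.0005 -0.0011] q6 -2.33 clock 18.35
```

Emit:
jog_arm(rows=[{"gripper":0.087,"dx":0,"dy":0.0042,"dz":0.05,"wx":0,"wy":0,"wz":0},{"gripper":0.087,"dx":0,"dy":0.0042,"dz":0.1,"wx":0,"wy":0,"wz":0},{"gripper":0.087,"dx":0,"dy":0.0042,"dz":0.145,"wx":0,"wy":0,"wz":0},{"gripper":0.087,"dx":0,"dy":0.0042,"dz":0.172,"wx":0,"wy":0,"wz":0},{"gripper":0.087,"dx":0,"dy":0.0042,"dz":0.172,"wx":0,"wy":0,"wz":0},{"gripper":0.087,"dx":0,"dy":0.0042,"dz":0.172,"wx":0,"wy":0,"wz":0},{"gripper":0.065,"dx":0,"dy":0.0042,"dz":0.172,"wx":0,"wy":0,"wz":0},{"gripper":0.05,"dx":0,"dy":0.0042,"dz":0.172,"wx":0,"wy":0,"wz":0},{"gripper":0.05,"dx":0,"dy":0.0042,"dz":0.172,"wx":0,"wy":0,"wz":0},{"gripper":0.05,"dx":0,"dy":0.0042,"dz":0.172,"wx":0,"wy":0,"wz":0}], newtons=15)

```text
clock: 19.6
position: [0.5759, 0.1543, 0.0792]
tool_rot: [[-0.985, 0.17, 0.002], [0.17, 0.985, 0.001], [-0.002, 0.001, -1.0]]
force: [0.2, -0.7, 3.0]
finger_gap: 0.0618
```

Emit:
jog_arm(rows=[{"gripper":0.05,"dx":0,"dy":0,"dz":-0.02,"wx":0,"wy":0,"wz":0},{"gripper":0.05,"dx":0,"dy":0,"dz":-0.06,"wx":0,"wy":0,"wz":0},{"gripper":0.05,"dx":0,"dy":0,"dz":-0.11,"wx":0,"wy":0,"wz":0},{"gripper":0.05,"dx":0.01,"dy":-0.03,"dz":-0.15,"wx":0,"wy":0,"wz":0},{"gripper":0.05,"dx":0.03,"dy":-0.07,"dz":-0.171,"wx":0,"wy":0,"wz":0},{"gripper":0.05,"dx":0.045,"dy":-0.1,"dz":-0.171,"wx":0,"wy":0,"wz":0},{"gripper":0.05,"dx":0.051,"dy":-0.12,"dz":-0.171,"wx":0,"wy":0,"wz":0},{"gripper":0.05,"dx":0.051,"dy":-0.12,"dz":-0.171,"wx":0,"wy":0,"wz":0},{"gripper":0.05,"dx":0.051,"dy":-0.12,"dz":-0.171,"wx":0,"wy":0,"wz":0},{"gripper":0.05,"dx":0.051,"dy":-0.12,"dz":-0.171,"wx":0,"wy":0,"wz":0}])

```text
clock: 20.85
position: [0.5051, 0.0452, 0.249]
tool_rot: [[-0.985, 0.17, 0.0], [0.17, 0.985, 0.0], [-0.0, 0.0, -1.0]]
force: [-0.2, 0.0, -1.4]
finger_gap: 0.062
```

```bash
python3 - <<'E'
from h import *
f=snap('w11'); s=bot.sense();print(s['position'],s['finger_gap'],s['force'])
b=cv2.cvtColor(f['img'],cv2.COLOR_RGB2BGR)
u=proj(f,[(.4818,-.0845,.096)])[0];print(u)
x0,y0=(u-45).astype(int); A=cv2.resize(b[y0:y0+90,x0:x0+90],(540,540),interpolation=cv2.INTER_CUBIC)
F=cv2.resize(b,(256,192)); 
o=np.hstack([A,cv2.copyMakeBorder(F,0,540-192,0,0,cv2.BORDER_CONSTANT)]);cv2.imwrite('pics/p.png',o);print(x0,y0)
E
```

```text
[0.50506486 0.04513929 0.2489758 ] 0.06193466705636124 [ 0.0608238   0.1287737  -1.71091758]
[119.62778881 178.71803626]
74 133
```

View pics/p.png

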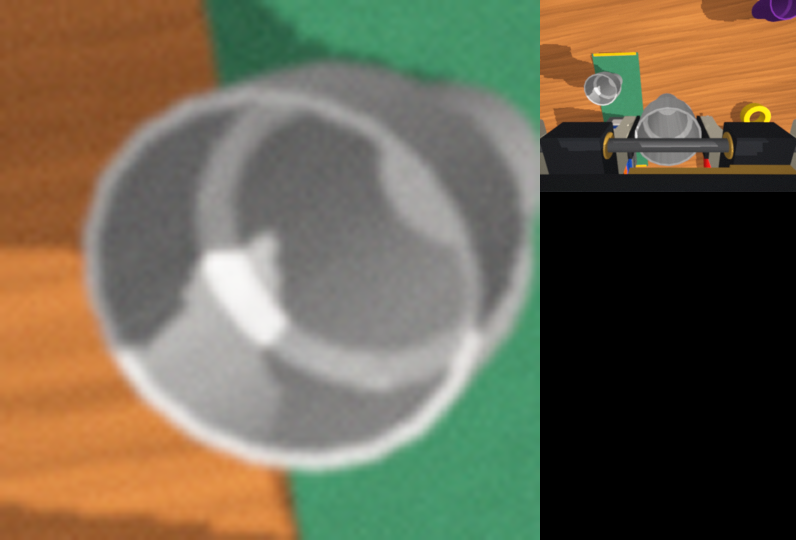

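This was the last picture I can view. It shows the standing cup's rim as an ellipse spanning crop columns 88–483 and rows 85–467, and the loose cup upright between the jaws. I'll fit a circle to the rim points on the rim plane.

```bash
python3 - <<'E'
from h import *
f=dict(np.load('w11.npz'))
L=[(88,240),(120,345),(190,420),(315,467),(420,425),(482,340),(440,182),(382,126),(262,87),(150,130)]
P=onz(f,[(74+u/6-.42,133+v/6-.42) for u,v in L],.096)[:,:2]
A=np.c_[2*P,np.ones(len(P))];x=np.linalg.lstsq(A,(P**2).sum(1),rcond=None)[0]
r=np.sqrt(x[2]+x[0]**2+x[1]**2);print(x[:2],r,(np.hypot(*(P-x[:2]).T)-r).round(4))
go(x[0],x[1],.20,-9.8)
E
```

```text
[ 0.48294032 -0.08274413] 0.031209599278370057 [ 0.0007 -0.0004 -0.0006  0.0008 -0.0005  0.0004 -0.0004 -0.0001  0.0003
 -0.0003]
go d [ 1.000e-04 -1.298e-01  4.900e-02] w [0.0002 0.0002 0.0004] q6 -2.22 clock 20.9
```

Emit:
jog_arm(rows=[{"gripper":0.05,"dx":0,"dy":-0.045,"dz":0,"wx":0,"wy":0,"wz":0},{"gripper":0.05,"dx":0,"dy":-0.09,"dz":0,"wx":0,"wy":0,"wz":0},{"gripper":0.05,"dx":0,"dy":-0.12,"dz":0.01,"wx":0,"wy":0,"wz":0},{"gripper":0.05,"dx":0,"dy":-0.13,"dz":0.03,"wx":0,"wy":0,"wz":0},{"gripper":0.05,"dx":0,"dy":-0.13,"dz":0.05,"wx":0,"wy":0,"wz":0},{"gripper":0.05,"dx":0,"dy":-0.13,"dz":0.06,"wx":0,"wy":0,"wz":0},{"gripper":0.05,"dx":0,"dy":-0.13,"dz":0.06,"wx":0,"wy":0,"wz":0},{"gripper":0.05,"dx":0,"dy":-0.13,"dz":0.06,"wx":0,"wy":0,"wz":0}])

```text
clock: 21.9
position: [0.4833, -0.0832, 0.19]
tool_rot: [[-0.986, 0.17, 0.002], [0.17, 0.986, 0.0], [-0.002, 0.001, -1.0]]
force: [-0.3, -0.7, -2.0]
finger_gap: 0.0624
```

```bash
python3 -c "
from h import *
print(bot.sense()['position'],bot.sense()['force']);go(.483,-.083,.119,-9.8)"
```

```text
[ 0.48327651 -0.08316234  0.19001593] [-0.3033576  -0.74801546 -1.97291295]
go d [0.0004 0.0001 0.071 ] w [0.0007 0.0019 0.0006] q6 -1.97 clock 21.9
```

Next I'll descend to about 5 mm above home, then creep.

Emit:
jog_arm(rows=[{"gripper":0.05,"dx":0,"dy":0,"dz":0.01,"wx":0,"wy":0,"wz":0},{"gripper":0.05,"dx":0,"dy":0,"dz":0.02,"wx":0,"wy":0,"wz":0},{"gripper":0.05,"dx":0,"dy":0,"dz":0.03,"wx":0,"wy":0,"wz":0},{"gripper":0.05,"dx":0,"dy":0,"dz":0.04,"wx":0,"wy":0,"wz":0},{"gripper":0.05,"dx":0,"dy":0,"dz":0.05,"wx":0,"wy":0,"wz":0},{"gripper":0.05,"dx":0,"dy":0,"dz":0.058,"wx":0,"wy":0,"wz":0},{"gripper":0.05,"dx":0,"dy":0,"dz":0.064,"wx":0,"wy":0,"wz":0},{"gripper":0.05,"dx":0,"dy":0,"dz":0.065,"wx":0,"wy":0,"wz":0},{"gripper":0.05,"dx":0,"dy":0,"dz":0.065,"wx":0,"wy":0,"wz":0},{"gripper":0.05,"dx":0,"dy":0,"dz":0.065,"wx":0,"wy":0,"wz":0}])

```text
clock: 23.15
position: [0.483, -0.0834, 0.1247]
tool_rot: [[-0.985, 0.17, 0.002], [0.17, 0.985, 0.001], [-0.002, 0.001, -1.0]]
force: [0.6, 0.6, -1.4]
finger_gap: 0.0621
```

Emit:
jog_arm(rows=[{"gripper":0.05,"dx":0,"dy":0,"dz":0.001,"wx":0,"wy":0,"wz":0},{"gripper":0.05,"dx":0,"dy":0,"dz":0.002,"wx":0,"wy":0,"wz":0},{"gripper":0.05,"dx":0,"dy":0,"dz":0.003,"wx":0,"wy":0,"wz":0},{"gripper":0.05,"dx":0,"dy":0,"dz":0.0035,"wx":0,"wy":0,"wz":0},{"gripper":0.05,"dx":0,"dy":0,"dz":0.0035,"wx":0,"wy":0,"wz":0}])

```text
clock: 23.78
position: [0.4827, -0.0834, 0.1208]
tool_rot: [[-0.985, 0.17, 0.001], [0.17, 0.985, 0.0], [-0.001, 0.001, -1.0]]
force: [0.5, -0.5, -1.8]
finger_gap: 0.0619
```

Emit:
jog_arm(rows=[{"gripper":0.05,"dx":0,"dy":0,"dz":0.0006,"wx":0,"wy":0,"wz":0},{"gripper":0.05,"dx":0,"dy":0,"dz":0.0012,"wx":0,"wy":0,"wz":0},{"gripper":0.05,"dx":0,"dy":0,"dz":0.0018,"wx":0,"wy":0,"wz":0},{"gripper":0.05,"dx":0,"dy":0,"dz":0.0018,"wx":0,"wy":0,"wz":0},{"gripper":0.05,"dx":0,"dy":0,"dz":0.0018,"wx":0,"wy":0,"wz":0}])

```text
clock: 24.4
position: [0.4831, -0.0833, 0.1194]
tool_rot: [[-0.985, 0.17, 0.002], [0.17, 0.985, 0.001], [-0.002, 0.001, -1.0]]
force: [-0.2, 0.8, 3.8]
finger_gap: 0.0622
```

Contact came at z = 0.1194 against an expected 0.119, so the cup is home. I'll release and retreat.

Emit:
jog_arm(rows=[{"gripper":0.05,"dx":0,"dy":0,"dz":0,"wx":0,"wy":0,"wz":0},{"gripper":0.07,"dx":0,"dy":0,"dz":0,"wx":0,"wy":0,"wz":0},{"gripper":0.087,"dx":0,"dy":0,"dz":0,"wx":0,"wy":0,"wz":0},{"gripper":0.087,"dx":0,"dy":0,"dz":0,"wx":0,"wy":0,"wz":0},{"gripper":0.087,"dx":0,"dy":0,"dz":-0.02,"wx":0,"wy":0,"wz":0},{"gripper":0.087,"dx":0,"dy":0,"dz":-0.06,"wx":0,"wy":0,"wz":0},{"gripper":0.087,"dx":0,"dy":0,"dz":-0.11,"wx":0,"wy":0,"wz":0},{"gripper":0.087,"dx":0,"dy":0,"dz":-0.14,"wx":0,"wy":0,"wz":0},{"gripper":0.087,"dx":0,"dy":0,"dz":-0.14,"wx":0,"wy":0,"wz":0},{"gripper":0.087,"dx":0,"dy":0,"dz":-0.14,"wx":0,"wy":0,"wz":0}])

```text
clock: 25.65
position: [0.4821, -0.0835, 0.2584]
tool_rot: [[-0.985, 0.171, 0.0], [0.171, 0.985, 0.001], [-0.0, 0.001, -1.0]]
force: [-0.4, -0.9, -1.1]
finger_gap: 0.0868
```

```bash
python3 - <<'E'
from h import *
w=snap('w12');s=snap('s12','scene');s0=dict(np.load('s9.npz')); print(bot.sense()['position'],bot.sense()['force'])
# rim of the upper cup expected at z=.13: non-wood/green, low-saturation blob around it
u=proj(w,[(.483,-.083,.13)])[0]; print('expected',u)
hsv=cv2.cvtColor(w['img'],cv2.COLOR_RGB2HSV); m=cv2.inRange(hsv,(0,0,60),(180,60,255)); k=np.zeros_like(m);x,y=u.astype(int);k[max(0,y-60):y+60,x-65:x+65]=255;m&=k
m=cv2.morphologyEx(m,cv2.MORPH_CLOSE,np.ones((9,9)))
c=max(cv2.findContours(m,cv2.RETR_EXTERNAL,cv2.CHAIN_APPROX_NONE)[0],key=cv2.contourArea)
print('bbox',cv2.boundingRect(c)); a=np.linspace(0,6.28,90)
for z in(.13,.14): print(z,cv2.boundingRect(proj(w,np.c_[.483+.032*np.cos(a),-.083+.032*np.sin(a),0*a+z]).astype(np.float32)))
# column and bystanders unchanged in scene view since the orange was set
d=cv2.absdiff(s['img'],s0['img']).max(2)>45; d=cv2.morphologyEx(d.astype(np.uint8),cv2.MORPH_OPEN,np.ones((3,3)))
for c in cv2.findContours(d,cv2.RETR_EXTERNAL,cv2.CHAIN_APPROX_SIMPLE)[0]:
    if cv2.contourArea(c)>25: print('changed',cv2.boundingRect(c))
E
```

```text
[ 0.48191844 -0.08354865  0.25787708] [-0.64670572 -0.79011964  0.51807173]
expected [256.51299959 188.24713523]
bbox (220, 143, 73, 80)
0.13 (220, 152, 73, 70)
0.14 (219, 155, 75, 71)
changed (265, 203, 41, 49)
changed (260, 139, 9, 6)
changed (239, 120, 38, 19)
changed (455, 106, 15, 9)
changed (440, 97, 13, 9)
changed (219, 46, 84, 75)
changed (238, 36, 7, 10)
changed (147, 20, 78, 131)
changed (193, 16, 39, 36)
changed (457, 0, 25, 36)
changed (325, 0, 95, 45)
changed (241, 0, 104, 74)
changed (184, 0, 57, 28)
changed (133, 0, 49, 22)
```

```bash
python3 -c "
from h import *
sign_off();print(bot.sense()['clock'])"
```

```text
the job is handed in; nothing more can be done
the job is handed in; nothing more can be done
```

The kit is packed and handed in at about 26 s on the clock. The blue case is on the grey, the orange is on the blue, all latches are at the same end, and the loose aluminium cup is nested in the standing cup. I lowered each item until the force showed contact before opening the fingers.

- **Case stack:** after placing, the blue lid measured (0.6525, -0.107) with yaw -9.7°, and the orange lid (0.652, -0.107) with yaw -9.4°. The scene view showed all three flush. The grey lid, measured beforehand, came out near (0.654, -0.106) with yaw about -10°. The two camera views of it differed by about 2 mm, and its edges gave yaws between -8.6° and -10.8°, so flushness over the grey case is confirmed by eye rather than to the millimetre.
- **Nested cup:** contact came at a tool height of 0.1194 m, against 0.119 m expected. The rim then appeared exactly where a fully nested cup should be in width and sideways position. The mask ran a few pixels long at the top edge, probably the cup wall showing.
- **Odd reading:** the fingers closed to 61.9 mm on the cup rather than 64 mm, but it held steady.
- **Other things on the bench:** a before/after comparison of the scene from the orange placing to the end flagged the moved cup, plus areas that I took to be the arm and its shadows. I had no picture views left to check those by eye.

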